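Fit a roller head into a pump drive

ROBOT

A 7-joint arm with a two-finger parallel gripper is mounted at the origin on the work surface. World frame = base frame: x ahead of the robot, y to its left, z up, the work surface at z = 0. Lengths are in m, angles in rad, forces in N, time in s.
With the tool pointing down it reaches from about 0.4 to 0.85 m from the base axis. Payload 4.5 kg.
Tool frame: the origin (TCP) lies at the very end of the fingers, on their centre line; the grasp point (between the pads) lies 19 mm behind it; z points along the fingers, y is the line along which they close (so a half turn about z gives the same grasp; the last joint's range is limited). The gripper opens to 88 mm and grips with 3 to 60 N. Pads are 18 mm wide; open, the fingers measure 123 mm over their backs; the gripper's body (75 mm by 187 mm) begins 45 mm behind the grasp point.
Start: joints at [1.284, 0.689, -0.195, 1.565, 0.157, 0.902, -0.215], TCP at [0.197, -0.593, 0.239] pointing down, gripper open.
Joint ranges: [-3.01, 3.01], [-0.46, 2.08], [-1.47, 1.51], [0.13, 2.56], [-1, 4.14], [0.04, 2.09], [-2.66, 2.66]. Speed limits (rad/s): [2.57, 2.57, 3.14, 3.14, 3.14, 3.14, 3.14].

INTERFACE

Orientations are given as a unit quaternion [x, y, z, w].
In Python, from plant import r, optics gives the robot as it stands.
- The arm moves only by the tool servo_tool, never from a script. Its arguments are lists of equal length, an entry for each row: "translation": the shift along the tool's x, y, z in m, a list of three; "turn": the turn, a rotation vector about the tool's x, y, z in rad, a list of three. In form: {"translation": [[dx, dy, dz], ...], "turn": [[rx, ry, rz], ...]}. A call has 1 to 10 rows; each row shifts and turns the commanded pose from where the row before left it, along the tool's axes as they then stand; what a row does not reach is not made up. A row lasts 1/8 s, in which the tool goes at most 62.5 mm and 10.7 degrees, less where a joint would pass 70% of its speed; a pose out of reach is approached as far as the arm can. A call is refused whole if a number of a shift passes 0.0625 or a number of a turn 0.188, either way. A call with a gripper value outside its range is refused whole. "grip" is the opening, from 0 (shut) to 1 (fully open), set as the call begins (left out, the last holds). The fingers move at their own pace and stop on an object; "grip_force" is the grip in N (left out, the last holds). Time passes only in rows, so rows that do not move let the fingers close. It gives the time, the measured TCP pose, the force, the opening and the grip force at its end, in the units of the state.
- r.get_state(): the state, without advancing time (a new reading comes with each control period).
- optics.snapshot(name): name is "side" or "top"; returns a dict with "img" (384x512x3 uint8, red, green, blue), "z_map" (384x512 float32, m along the optical axis (not along the pixel's ray), 0 where there is no reading), "mtx" (3x3 intrinsics, pixels), "R" (3x3) and "t" (3): a world point X has camera coordinates R X + t. Camera axes: x right, y down, z forward; pixel columns grow to the right and rows downward; lengths in m; the calibration is good to about 2 mm. A picture is of the moment at which its call begins.
- r.finish_job(): hands the job in; it is judged then, once.
The state is a dict: "clock": time; "q": joint angles; "qd": joint speeds; "joint_torque": joint torques, N m; "tool_pos": TCP position; "eef_rot": TCP orientation; "contact_force": force on the tool from outside, world axes, zero at the start; "moment": the same for the moment, N m; "opening": opening from 0.0 (shut) to 1.0 (fully open); "finger_force": force on a finger pad.
Only numpy, scipy, OpenCV 4.12 (cv2) and the standard library are available. Lean on these libraries where they do the work, as an engineer would, in place of code of your own. Each camera call takes 0.05 s, during which the arm holds its last target. There are 200 camera calls.

TASK

Slide the blue cover of the pump drive unit fully open. Then take the roller head out of its grey parking block and push its keyed shaft into the drive hub that the cover hid, turning it until the key slips into the keyway, and keep pushing against the ejector spring until it is fully home. Finish while still holding it there, pressed home: do not let go, since the spring would lift it. Leave the two bottles and the steel flow cell where they stand.

Things in the scene. Friction and masses are not known exactly. Their poses are not given: they have to be found in the camera images.
- unit: White pump drive unit, fixed to the bench, 170 (x) by 340 (y) by 75 mm high; origin at the centre of its underside, z up. The grey console on the +y end (y from 74 to 169) rises to 109 mm. The hub sits in a 64 mm square well, centred at x = 0, y = -95 mm.
- cover (a joint): Slide of the flat blue cover over the hub well, in m. 0 = shut (hub covered), 0.095 = fully open (stop). It grows as the cover moves along the unit's +y, towards the console. It starts 0 to 15 mm open, stays where it is left, and resists with about 2.5 N. The plate is 96 (x) by 90 (y) by 4 mm, its top 81 mm over the bench.
- cover_tab (a point): Centre of the top of the cover's black tab, a ridge in the middle of the plate: 44 mm long along the unit's x, 14 mm thick along the unit's y, 22 mm tall above the plate. The point moves with the cover, is 103 mm over the bench, and its axes are the unit's.
- hub_mouth (a point): Centre of the mouth of the brass drive hub, 69 mm over the bench (6 mm below the unit's top). Bore 21.6 mm across, 36 deep, hub radius 24; keyway 8.4 mm wide, out to 17.5 mm from the axis. Axes are the unit's. The keyway points along the unit's -x (towards the robot) give or take an unknown angle up to 0.5 rad: find it by feel, or by eye with the cover open. Turning the hub takes 0.6 N m.
- ejector_rest (a point): Resting place of the top of the spring ejector on the bore's axis, 28 mm below the hub mouth (fixed point, axes are the unit's). The shaft's end meets it when the head's shoulder is 10 mm above the mouth; it pushes up with 5 N there, rising to 10 N when home. Let go, the head is lifted by about 10 mm.
- rotor: Roller head, about 0.2 kg. Origin on its axis (z up) at the shoulder, the face that lands on the hub mouth when home. Below: shaft 20 mm across, 38 mm long, the last 6 mm tapering to 12 across. Above: boss 30 mm across to z = 10, white head 60 mm across from z = 10 to 36, grip bar to z = 66. Starts upright in the parking block, head on its top, key towards the robot within 1.1 rad.
- rotor_grip (a point): Centre of the top of the roller head's blue grip bar, 66 mm above the shoulder; the bar is 40 mm along the head's x, 16 mm thick along its y, 30 mm tall. Axes are the head's. Red marks on the bar and on the white head show the key side (-x).
- rotor_key (a point): Middle of the lower outer edge of the key: 16 mm from the axis on the head's -x side, 24 mm below the shoulder. The key is 6 mm wide and runs up to the shoulder. Off the keyway it lands on the hub's face with the shoulder 24 mm above the mouth and the shaft 14 mm in the bore; in the keyway it drops freely. Axes are the head's.
- holder: Grey parking block for the roller head, fixed, 90 by 90 by 58 mm high, with a hole 40 mm across and 52 mm deep in the middle; origin at the centre of its underside. The shaft lifts straight out.
- flow_cell: Bystander: loose steel disc 72 mm across and 22 mm high; origin at the centre of its underside.
- bottle_a: Bystander: glass jar with blue cap, 60 mm across, 115 mm high, on the robot's right; origin at the centre of its underside.
- bottle_b: Bystander: same jar on the robot's left.
Mind the look-alikes: they are no part of the job. What is shaped like the rotor but green is not meant.

How it is judged:
By the outcome, as a careful person would: the job done as asked, in the order asked, and still so for the second after the job is handed in, while the arm keeps its last pose, push and grip.
It also fails if it takes over 61 s, if anything falls off the work surface, if the arm or the gripper's body presses on something with over 40 N, if the wrist force passes 120 N, or if a joint passes its speed limit or range.

## Working session

There is one attempt and no reset: what is moved stays moved. The work goes in short steps, Python scripts to look and compute and a tool call to move; the robot and the scene stay as the last step left them, time stands still between calls to the robot, and variables do not carry over. Pictures are saved under pics/ and viewed, at most 10 in all, crops included, and the job is handed in when it is done.

Besides the shell and the picture viewer there is one more tool, called as name(argument=value, ...), one argument or row to a line, values as JSON. servo_tool: Moves the arm, as the interface text tells. Its arguments: {"type":"object","properties":{"translation":{"type":"array"},"turn":{"type":"array"},"grip":{"type":"number"},"grip_force":{"type":"number"}},"required":["translation","turn"]}

```bash
mkdir -p pics
cat > h.py <<'E'
import numpy as np,cv2
from plant import r,optics
def snap(n,f):
    s=optics.snapshot(n); np.savez(f'pics/{f}.npz',**s); cv2.imwrite(f'pics/{f}.png',s['img'][:,:,::-1]); return s
def world(s):
    z=s['z_map']; v,u=np.mgrid[:z.shape[0],:z.shape[1]]
    c=np.stack([u,v,np.ones_like(u)],-1)@np.linalg.inv(s['mtx']).T*z[...,None]
    return (c-s['t'])@s['R']   # R^T (c-t)
E
python3 - <<'E'
from h import *
a=snap('top','top0');b=snap('side','side0')
for s in(a,b): print(s['R'].round(3).tolist(),s['t'].round(3),s['mtx'].round(1).tolist(),(s['z_map']>0).mean())
print({k:np.round(v,3).tolist() for k,v in r.get_state().items()})
cv2.imwrite('pics/both.png',cv2.resize(np.hstack([a['img'],b['img']])[:,:,::-1],(800,300)))
E
```

```text
[[-0.011, -1.0, 0.011], [-0.993, 0.01, -0.118], [0.118, -0.012, -0.993]] [0.002 0.516 1.098] [[375.2, 0.0, 251.2], [0.0, 375.2, 185.3], [0.0, 0.0, 1.0]] 0.9961802164713541
[[-0.704, -0.71, 0.006], [-0.549, 0.539, -0.639], [0.45, -0.454, -0.769]] [0.385 0.321 1.188] [[385.6, 0.0, 253.6], [0.0, 385.6, 190.7], [0.0, 0.0, 1.0]] 0.9960479736328125
{'clock': 0.1, 'q': [1.284, 0.69, -0.194, 1.566, 0.157, 0.903, -0.215], 'qd': [-0.001, -0.003, 0.001, -0.005, -0.0, 0.001, 0.0], 'joint_torque': [-0.004, -52.851, -1.272, -15.384, -0.053, 0.002, 0.0], 'tool_pos': [0.197, -0.593, 0.238], 'eef_rot': [0.987, 0.16, -0.0, -0.001], 'contact_force': [0.322, -0.27, 0.121], 'moment': [-0.036, 0.025, 0.02], 'finger_force': 0.0, 'opening': 1.0}
```

View pics/top0.png

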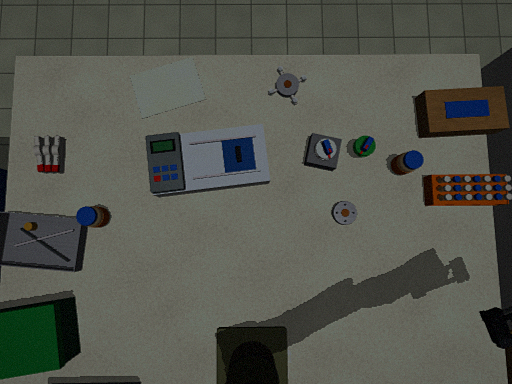

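View pics/side0.png

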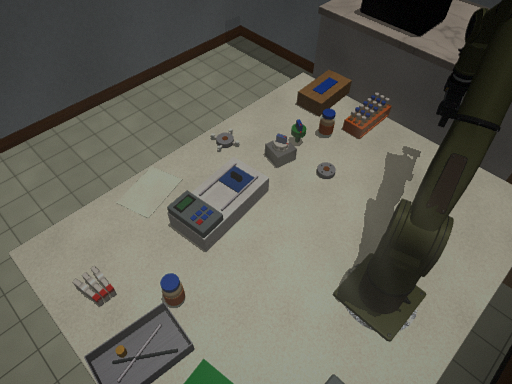

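Top view: the cover is at (238,155) with its tab at (239,153). The white head with the blue bar sits in the grey block at (325,148). In the side view these are at (235,178) and (281,145).

What could be taken for the rotor: the green head (365,147), the steel disc (344,212) and the four-armed thing (287,85). I choose (325,148), which is white and in the grey block.

Run:
```python
from h import *
L=lambda f:dict(np.load(f'pics/{f}.npz'))
a,b=L('top0'),L('side0')
hsv=lambda s:cv2.cvtColor(s['img'],cv2.COLOR_RGB2HSV)
def rep(name,P,m):
    p=P[m]; 
    if len(p)<4: print(name,len(p));return
    rc=cv2.minAreaRect((p[:,:2]*1000).astype(np.float32))
    print(name,len(p),'med',np.median(p,0).round(4),'rect',np.round(rc[0],1),np.round(rc[1],1),round(rc[2],1),'z',np.percentile(p[:,2],[5,95]).round(3))
for nm,s,cu,cr in(('top',a,(195,115,285,205),(290,120,345,180)),('side',b,(150,150,280,260),(255,120,297,170))):
    P=world(s);H=hsv(s);z=P[...,2]
    def box(c): m=np.zeros(z.shape,bool); m[c[1]:c[3],c[0]:c[2]]=1; return m
    U=box(cu);R=box(cr); blue=(H[...,0]>100)&(H[...,0]<130)&(H[...,1]>120)
    rep(nm+' plate',P,U&blue&(z>.07)&(z<.09)); rep(nm+' tab',P,U&(z>.098)&(z<.108)&(P[...,1]<.12))
    rep(nm+' unittop',P,box((120,115,285,205) if nm=='top' else cu)&(z>.068)&(z<.0775))
    rep(nm+' unitall',P,box((120,115,285,205) if nm=='top' else cu)&(z>.03))
    rep(nm+' bar',P,R&(z>.118)&(z<.14)); rep(nm+' head',P,R&(z>.085)&(z<.1)); rep(nm+' block',P,R&(z>.05)&(z<.062))
    red=((H[...,0]<8)|(H[...,0]>172))&(H[...,1]>120)&R; rep(nm+' red',P,red&(z>.085)); 
    rep(nm+' table',P,z<.01)
cv2.imwrite('pics/c0.png',np.hstack([cv2.resize(a['img'][120:180,290:390],(400,300),interpolation=2),cv2.resize(b['img'][110:170,230:330],(400,300),interpolation=2)])[:,:,::-1])
```

```text
top plate 898 med [0.5994 0.0342 0.0808] rect [600.8  33.3] [95.5 89.5] 6.3 z [0.077 0.084]
top tab 72 med [0.6001 0.0335 0.1028] rect [600.3  32.9] [42.3 13.4] 6.6 z [0.099 0.106]
top unittop 3305 med [0.5893 0.1012 0.0747] rect [590.3 119.9] [170.8 339.4] 6.6 z [0.071 0.077]
top unitall 7161 med [0.584  0.1245 0.0778] rect [524.4 112.5] [303.9 339.6] 6.4 z [0.071 0.112]
top bar 1
top head 74 med [ 0.6099 -0.2143  0.0865] rect [ 614.3 -219.5] [56.4 54. ] 19.8 z [0.085 0.096]
top block 562 med [ 0.6046 -0.211   0.0577] rect [ 616.2 -220.8] [90.5 91.3] 77.6 z [0.054 0.061]
top red 11 med [ 0.6019 -0.2257  0.1133] rect [ 599.3 -225.8] [22.2  4.5] 18.0 z [0.088 0.116]
top table 166107 med [ 0.4913 -0.0448 -0.0005] rect [712.4 -51.5] [2781.4 1838.1] 89.7 z [-0.754  0.004]
side plate 358 med [0.5988 0.043  0.0822] rect [604.1  34.4] [92.5 90.1] 8.6 z [0.079 0.086]
side tab 41 med [0.6033 0.0333 0.1033] rect [603.9  33. ] [41.9 13.8] 6.7 z [0.1   0.107]
side unittop 1408 med [0.5803 0.1037 0.0753] rect [600.7  60. ] [174.1 462.1] 6.6 z [0.071 0.077]
side unitall 4785 med [0.5733 0.1466 0.0786] rect [405.4 322.5] [ 358.9 1115.1] 39.5 z [0.043 0.113]
side bar 4 med [ 0.6138 -0.221   0.119 ] rect [ 615.8 -218.3] [24.8  8.1] 20.2 z [0.119 0.119]
side head 66 med [ 0.6099 -0.2129  0.0881] rect [ 618.7 -264.9] [ 53.4 149.9] 0.6 z [0.085 0.098]
side block 228 med [ 0.6028 -0.2009  0.0581] rect [ 616.4 -246.8] [151.5  99.1] 83.1 z [0.052 0.061]
side red 2
side table 152413 med [ 0.6676  0.0011 -0.0015] rect [1280.5 -310.6] [2463.1 3328.2] 68.2 z [-0.753  0.005]
```

View pics/c0.png

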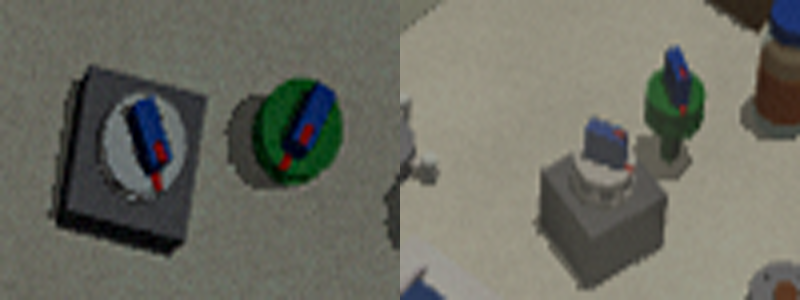

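The crop confirms it: left is the white head in the grey block with its red marks towards the lower right, and right is the green decoy on its own stand.

```bash
cat >> h.py <<'E'
from scipy.spatial.transform import Rotation as Rot
def goto(p,psi=None,show=True):
    "tool-frame shift (after turning) and turn about tool z needed to reach p, yaw psi of tool x"
    st=r.get_state(); R=Rot.from_quat(st['eef_rot']); x=R.as_matrix()[:,0]; y0=np.arctan2(x[1],x[0])
    psi=y0 if psi is None else psi
    Rt=Rot.from_euler('z',psi)*Rot.from_euler('x',np.pi)
    tilt=(R.inv()*Rt).as_rotvec()
    print('turn',tilt.round(4),'shift',Rt.inv().apply(np.array(p)-st['tool_pos']).round(4))
def stt():
    s=r.get_state(); x=Rot.from_quat(s['eef_rot']).as_matrix()
    print('t',round(s['clock'],2),'pos',np.round(s['tool_pos'],4),'psi',round(np.arctan2(x[1,0],x[0,0]),4),'F',np.round(s['contact_force'],1),'M',np.round(s['moment'],2),'op',round(s['opening'],3),'ff',round(s['finger_force'],1))
E
python3 - <<'E'
from h import *
for f,c in(('top0',(305,130,345,170)),('side0',(262,125,300,162))):
    s=dict(np.load(f'pics/{f}.npz'));P=world(s);H=cv2.cvtColor(s['img'],cv2.COLOR_RGB2HSV)
    m=np.zeros(P.shape[:2],bool);m[c[1]:c[3],c[0]:c[2]]=1
    z=P[...,2]
    for lo,hi in((.107,.125),(.09,.125)):
        p=P[m&(z>lo)&(z<hi)&(P[...,1]>-.27)]; rc=cv2.minAreaRect((p[:,:2]*1000).astype('f')); print(f,len(p),np.round(rc[0],1),np.round(rc[1],1),round(rc[2],1),p.mean(0).round(4),'z',np.percentile(p[:,2],[5,50,95]).round(4))
    p=P[m&(z>.077)&(z<.1)&(P[...,1]>-.27)]; print(cv2.minEnclosingCircle((p[:,:2]*1000).astype('f')))
    red=((H[...,0]<10)|(H[...,0]>170))&(H[...,1]>110)&m&(z>.075); print('red',P[red].round(3).tolist()[:14])
goto([.6006,.0331,.18],.115); stt()
E
```

```text
top0 85 [ 615.9 -220.7] [39.7 16.4] 20.2 [ 0.6156 -0.2203  0.1132] z [0.1097 0.1132 0.1165]
top0 110 [ 615.9 -220.7] [39.7 16.6] 20.6 [ 0.6145 -0.2193  0.1099] z [0.0938 0.1126 0.1163]
((615.1909790039062, -221.37173461914062), 30.8591251373291)
red [[0.61, -0.224, 0.114], [0.607, -0.223, 0.114], [0.607, -0.226, 0.116], [0.605, -0.224, 0.113], [0.604, -0.226, 0.116], [0.602, -0.224, 0.112], [0.602, -0.226, 0.113], [0.601, -0.229, 0.114], [0.599, -0.226, 0.114], [0.598, -0.228, 0.091], [0.596, -0.226, 0.085], [0.597, -0.23, 0.081], [0.592, -0.226, 0.088], [0.593, -0.23, 0.083]]
side0 42 [ 620.7 -221.7] [40.7 22.7] 23.4 [ 0.6195 -0.2191  0.1138] z [0.108  0.1142 0.1189]
side0 81 [ 620.4 -222.6] [41.  23.1] 15.3 [ 0.6174 -0.2181  0.1066] z [0.0937 0.1078 0.1178]
((620.2242431640625, -220.43983459472656), 31.313793182373047)
red [[0.609, -0.224, 0.118], [0.598, -0.227, 0.088], [0.599, -0.234, 0.082]]
turn [-0.0016  0.0003  0.2059] shift [ 0.4729 -0.5752  0.058 ]
t 0.1 pos [ 0.1969 -0.5926  0.238 ] psi 0.3209 F [ 0.3 -0.3  0.1] M [-0.04  0.02  0.02] op 1.0 ff 0.0
```

servo_tool(
  translation=[
    [0, 0, 0],
    [0, 0, 0],
    [0.034, -0.041, 0],
    [0.034, -0.041, 0],
    [0.034, -0.041, 0],
    [0.034, -0.041, 0],
    [0.034, -0.041, 0],
    [0.034, -0.041, 0],
    [0.034, -0.041, 0],
    [0.034, -0.041, 0],
  ],
  turn=[
    [0, 0, 0.103],
    [0, 0, 0.103],
    [0, 0, 0],
    [0, 0, 0],
    [0, 0, 0],
    [0, 0, 0],
    [0, 0, 0],
    [0, 0, 0],
    [0, 0, 0],
    [0, 0, 0],
  ],
  grip=0.6,
)

```text
clock: 1.35
tool_pos: [0.4304, -0.2345, 0.2386]
eef_rot: [0.998, 0.057, -0.0, -0.0]
contact_force: [1.1, 0.1, 0.3]
opening: 0.602
finger_force: 0.0
```

servo_tool(
  translation=[
    [0.034, -0.041, 0],
    [0.034, -0.041, 0],
    [0.034, -0.041, 0.01],
    [0.034, -0.041, 0.015],
    [0.034, -0.041, 0.015],
    [0.03, -0.037, 0.01],
    [0, 0, 0],
    [0, 0, 0],
  ],
  turn=[
    [0, 0, 0],
    [0, 0, 0],
    [0, 0, 0],
    [0, 0, 0],
    [0, 0, 0],
    [0, 0, 0],
    [0, 0, 0],
    [0, 0, 0],
  ],
)

```text
clock: 2.35
tool_pos: [0.6, 0.0264, 0.1883]
eef_rot: [0.998, 0.057, -0.001, 0.001]
contact_force: [-0.8, -0.1, -0.1]
opening: 0.602
finger_force: 0.0
```

Run:
```python
from h import *
stt(); goto([.602,.0331,.086],.115)
```

```text
t 2.35 pos [0.6    0.0264 0.1883] psi 0.1145 F [-0.8 -0.1 -0.1] M [ 0.02 -0.02  0.02] op 0.602 ff 0.0
turn [ 0.001   0.0015 -0.0005] shift [ 0.0027 -0.0065  0.1023]
```

servo_tool(
  translation=[
    [0.0027, -0.0065, 0.02],
    [0, 0, 0.03],
    [0, 0, 0.03],
    [0, 0, 0.015],
    [0, 0, 0.006],
    [0, 0, 0],
  ],
  turn=[
    [0, 0, 0],
    [0, 0, 0],
    [0, 0, 0],
    [0, 0, 0],
    [0, 0, 0],
    [0, 0, 0],
  ],
)

```text
clock: 3.1
tool_pos: [0.6029, 0.0335, 0.0882]
eef_rot: [0.998, 0.057, 0.0, 0.0]
contact_force: [-0.4, -1.2, -0.0]
opening: 0.602
finger_force: 0.0
```

servo_tool(
  translation=[
    [0, 0, 0],
    [0, 0, 0],
    [0, 0, 0],
    [0, 0, 0],
    [0, 0, 0],
    [0, 0, 0],
  ],
  turn=[
    [0, 0, 0],
    [0, 0, 0],
    [0, 0, 0],
    [0, 0, 0],
    [0, 0, 0],
    [0, 0, 0],
  ],
  grip=0,
  grip_force=15,
)

```text
clock: 3.85
tool_pos: [0.6027, 0.0339, 0.0879]
eef_rot: [0.998, 0.057, 0.0, 0.0]
contact_force: [0.8, 0.1, 1.6]
opening: 0.162
finger_force: 15.0
```

Run:
```python
from h import *
stt(); goto([.602,.0331,.086],.115)
```

```text
t 3.85 pos [0.6027 0.0339 0.0879] psi 0.1148 F [0.8 0.1 1.6] M [-0.11  0.12  0.  ] op 0.162 ff 15.0
turn [ 0.0002 -0.0002 -0.0002] shift [-0.0008  0.0007  0.0019]
```

servo_tool(
  translation=[
    [0, -0.01, 0],
    [0, -0.015, 0],
    [0, -0.015, 0],
    [0, -0.015, 0],
    [0, -0.012, 0],
    [0, -0.01, 0],
    [0, -0.004, 0],
    [0, 0, 0],
  ],
  turn=[
    [0, 0, 0],
    [0, 0, 0],
    [0, 0, 0],
    [0, 0, 0],
    [0, 0, 0],
    [0, 0, 0],
    [0, 0, 0],
    [0, 0, 0],
  ],
)

```text
clock: 4.85
tool_pos: [0.5933, 0.1158, 0.0878]
eef_rot: [0.998, 0.058, 0.0, -0.001]
contact_force: [-1.5, 1.1, 4.2]
opening: 0.159
finger_force: 15.0
```

servo_tool(
  translation=[
    [0, -0.002, 0],
    [0, -0.002, 0],
    [0, -0.002, 0],
    [0, -0.001, 0],
    [0, 0, 0],
    [0, 0, 0],
  ],
  turn=[
    [0, 0, 0],
    [0, 0, 0],
    [0, 0, 0],
    [0, 0, 0],
    [0, 0, 0],
    [0, 0, 0],
  ],
)

```text
clock: 5.6
tool_pos: [0.5928, 0.1204, 0.0878]
eef_rot: [0.998, 0.057, 0.0, 0.0]
contact_force: [-0.3, -2.1, 5.2]
opening: 0.157
finger_force: 15.0
```

Run:
```python
from h import *
stt()
```

```text
t 5.6 pos [0.5928 0.1204 0.0878] psi 0.1138 F [-0.3 -2.1  5.2] M [-0.39  0.06  0.03] op 0.157 ff 15.0
```

servo_tool(
  translation=[
    [0, -0.002, 0],
    [0, -0.002, 0],
    [0, -0.002, 0],
    [0, 0, 0],
    [0, 0, 0],
  ],
  turn=[
    [0, 0, 0],
    [0, 0, 0],
    [0, 0, 0],
    [0, 0, 0],
    [0, 0, 0],
  ],
)

```text
clock: 6.22
tool_pos: [0.5927, 0.1212, 0.0878]
eef_rot: [0.998, 0.055, 0.0, 0.003]
contact_force: [1.7, -9.8, 5.4]
opening: 0.157
finger_force: 15.0
```

servo_tool(
  translation=[
    [0, 0, 0],
    [0, 0, 0],
    [0, 0, 0],
    [0, 0, -0.01],
    [0, 0, -0.03],
    [0, 0, -0.04],
    [0, 0, -0.04],
  ],
  turn=[
    [0, 0, 0],
    [0, 0, 0],
    [0, 0, 0],
    [0, 0, 0],
    [0, 0, 0],
    [0, 0, 0],
    [0, 0, 0],
  ],
  grip=0.6,
)

```text
clock: 7.1
tool_pos: [0.5917, 0.1277, 0.2095]
eef_rot: [0.998, 0.058, 0.0, -0.0]
contact_force: [1.3, 0.1, -0.3]
opening: 0.598
finger_force: 0.0
```

Run:
```python
from h import *
stt(); goto([.617,-.2208,.2],.354)
```

```text
t 7.1 pos [0.5917 0.1277 0.2095] psi 0.1153 F [ 1.3  0.1 -0.3] M [ 0.01 -0.02 -0.05] op 0.598 ff 0.0
turn [-3.000e-04 -2.000e-04 -2.387e-01] shift [-0.097   0.3357  0.0095]
```

servo_tool(
  translation=[
    [0, 0, 0],
    [0, 0, 0],
    [-0.0121, 0.042, 0],
    [-0.0121, 0.042, 0],
    [-0.0121, 0.042, 0],
    [-0.0121, 0.042, 0],
    [-0.0121, 0.042, 0],
    [-0.0121, 0.042, 0],
    [-0.0121, 0.042, 0],
    [-0.0121, 0.042, 0],
  ],
  turn=[
    [0, 0, -0.119],
    [0, 0, -0.119],
    [0, 0, 0],
    [0, 0, 0],
    [0, 0, 0],
    [0, 0, 0],
    [0, 0, 0],
    [0, 0, 0],
    [0, 0, 0],
    [0, 0, 0],
  ],
)

```text
clock: 8.35
tool_pos: [0.6172, -0.2225, 0.2085]
eef_rot: [0.984, 0.176, 0.0, 0.0]
contact_force: [0.8, -0.3, 0.4]
opening: 0.596
finger_force: 0.0
```

servo_tool(
  translation=[
    [0, 0, 0],
    [0, 0, 0],
  ],
  turn=[
    [0, 0, 0],
    [0, 0, 0],
  ],
)

```text
clock: 8.6
tool_pos: [0.6172, -0.2203, 0.2081]
eef_rot: [0.984, 0.176, 0.0, -0.001]
contact_force: [0.4, -0.2, 0.5]
opening: 0.596
finger_force: 0.0
```

Run:
```python
from h import *
stt(); goto([.617,-.2208,.09],.354)
a=snap('top','top1');b=snap('side','side1')
U=lambda s,c:cv2.resize(s['img'][c[1]:c[3],c[0]:c[2]],(400,400),interpolation=cv2.INTER_CUBIC)
cv2.imwrite('pics/c1.png',cv2.convertScaleAbs(np.hstack([U(a,(200,115,280,195)),U(b,(215,145,285,215))])[:,:,::-1],alpha=1.5))
for n,s in(('top',a),('side',b)):
    P=world(s);p=P.reshape(-1,3);C=np.array([.5905,.12]);y=np.array([-np.sin(.115),np.cos(.115)]);x=np.array([y[1],-y[0]])
    d=p[:,:2]-C;l=np.stack([d@x,d@y,p[:,2]],1)
    m=(abs(l[:,0])<.06)&(l[:,1]>-.06)&(l[:,1]<.06)&(l[:,2]>.0785)&(l[:,2]<.085);print(n,'plate y',np.percentile(l[m,1],[1,99]).round(4))
    m=(abs(l[:,0])<.04)&(abs(l[:,1])<.06)&(l[:,2]>.098)&(l[:,2]<.107);print('tab',m.sum(),l[m].mean(0).round(4))
    m=(abs(l[:,0])<.03)&(abs(l[:,1]+.095)<.03)&(l[:,2]>.066)&(l[:,2]<.073);c=cv2.minEnclosingCircle((p[m,:2]*1000).astype('f'));print('hub',m.sum(),c)
```

```text
t 8.6 pos [ 0.6172 -0.2203  0.2081] psi 0.3534 F [ 0.4 -0.2  0.5] M [0.06 0.03 0.  ] op 0.596 ff 0.0
turn [-0.0009 -0.0008 -0.0006] shift [-0.0004  0.0004  0.1181]
top plate y [-0.0538  0.0472]
tab 73 [-0.0008  0.0002  0.1027]
hub 138 ((599.3145751953125, 26.12548828125), 24.439525604248047)
side plate y [-0.0574  0.0566]
tab 45 [0.0027 0.0008 0.1028]
hub 79 ((599.3408813476562, 23.468095779418945), 28.53775405883789)
```

View pics/c1.png

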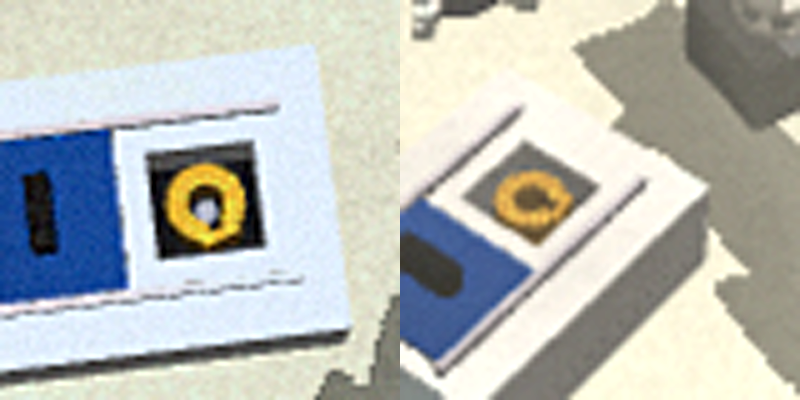

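Run:
```python
from h import *
s=dict(np.load('pics/top0.npz'));P=world(s);p=P[130:165,350:385].reshape(-1,3);print('decoy',p[p[:,2]>.02].mean(0).round(3),p[:,2].max().round(3), 'bottle top',world(s)[145:180,390:425,2].max())
o=[]
for f,c in(('top1',(.6005,.0257)),('side1',(.6035,.0255))):
    s=dict(np.load(f'pics/{f}.npz'))
    n=np.arange(-30,30.01,.3)/1000; Y,X=np.meshgrid(n,n,indexing='ij')
    # rectified: image right=-y, down=-x
    W=np.stack([c[0]-Y,c[1]-X,np.full_like(X,.069)],-1); q=(W@s['R'].T+s['t'])@s['mtx'].T; q=(q[...,:2]/q[...,2:]).astype('f')
    im=cv2.remap(s['img'],q[...,0],q[...,1],cv2.INTER_CUBIC); o.append(cv2.resize(cv2.convertScaleAbs(im,alpha=1.5),(400,400)))
cv2.imwrite('pics/c2.png',np.hstack(o)[:,:,::-1])
```

```text
decoy [ 0.622 -0.332  0.084] 1.151 bottle top 1.1509240940151302
```

View pics/c2.png

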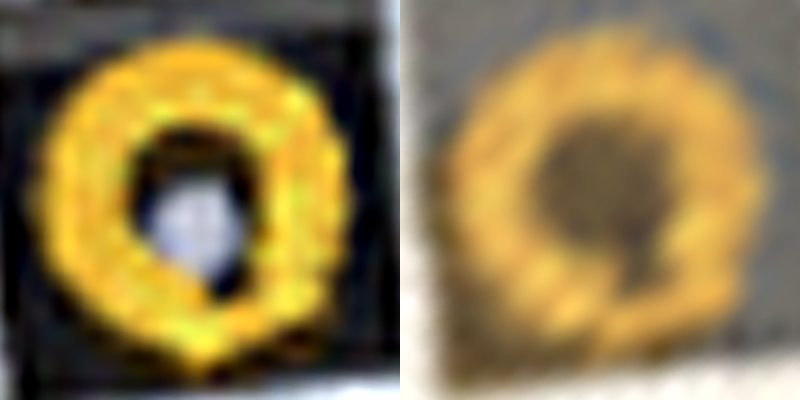

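servo_tool(
  translation=[
    [0, 0, 0.03],
    [0, 0, 0.03],
    [0, 0, 0.03],
    [0, 0, 0.02],
    [0, 0, 0.01],
    [0, 0, 0],
  ],
  turn=[
    [0, 0, 0],
    [0, 0, 0],
    [0, 0, 0],
    [0, 0, 0],
    [0, 0, 0],
    [0, 0, 0],
  ],
)

```text
clock: 9.45
tool_pos: [0.6172, -0.2211, 0.0876]
eef_rot: [0.984, 0.176, -0.0, -0.0]
contact_force: [0.3, 0.1, -0.4]
opening: 0.595
finger_force: 0.0
```

Rectified views (200,200 = hub guess): the notch is at (225,285) on the left and (640,270) on the right, so the keyway yaw is about +0.31 to 0.44. The key's present yaw of 0.354 is already close. Gripping now.

servo_tool(
  translation=[
    [0, 0, 0],
    [0, 0, 0],
    [0, 0, 0],
    [0, 0, 0],
    [0, 0, 0],
    [0, 0, 0],
  ],
  turn=[
    [0, 0, 0],
    [0, 0, 0],
    [0, 0, 0],
    [0, 0, 0],
    [0, 0, 0],
    [0, 0, 0],
  ],
  grip=0,
  grip_force=45,
)

```text
clock: 10.2
tool_pos: [0.6173, -0.2215, 0.088]
eef_rot: [0.984, 0.175, 0.0, 0.0]
contact_force: [-1.1, 0.3, 3.3]
opening: 0.175
finger_force: 45.0
```

servo_tool(
  translation=[
    [0, 0, -0.01],
    [0, 0, -0.02],
    [0, 0, -0.03],
    [0, 0, -0.03],
    [0, 0, -0.01],
    [0, 0, 0],
  ],
  turn=[
    [0, 0, 0],
    [0, 0, 0],
    [0, 0, 0],
    [0, 0, 0],
    [0, 0, 0],
    [0, 0, 0],
  ],
)

```text
clock: 10.95
tool_pos: [0.6174, -0.2215, 0.1885]
eef_rot: [0.984, 0.175, 0.001, 0.0]
contact_force: [-0.1, 0.0, -2.1]
opening: 0.177
finger_force: 45.0
```

Run:
```python
from h import *
stt(); goto([.6028,.0257,.187],.36)
```

```text
t 10.95 pos [ 0.6174 -0.2215  0.1885] psi 0.3528 F [-0.1  0.  -2.1] M [ 0.05  0.03 -0.05] op 0.177 ff 45.0
turn [ 0.0009 -0.0011 -0.0072] shift [ 0.0735 -0.2365  0.0015]
```

servo_tool(
  translation=[
    [0.0092, -0.0296, 0],
    [0.0092, -0.0296, 0],
    [0.0092, -0.0296, 0],
    [0.0092, -0.0296, 0],
    [0.0092, -0.0296, 0],
    [0.0092, -0.0296, 0],
    [0.0092, -0.0296, 0],
    [0.0092, -0.0296, 0],
    [0, 0, 0],
    [0, 0, 0],
  ],
  turn=[
    [0, 0, 0],
    [0, 0, 0],
    [0, 0, 0],
    [0, 0, 0],
    [0, 0, 0],
    [0, 0, 0],
    [0, 0, 0],
    [0, 0, 0],
    [0, 0, 0],
    [0, 0, 0],
  ],
)

```text
clock: 12.2
tool_pos: [0.6038, 0.025, 0.1868]
eef_rot: [0.985, 0.175, -0.001, 0.001]
contact_force: [-0.1, -0.6, -2.2]
opening: 0.178
finger_force: 45.0
```

Run:
```python
from h import *
stt(); goto([.6028,.0257,.15],.36)
a=snap('top','top2');b=snap('side','side2')
U=lambda s,c:cv2.resize(s['img'][c[1]:c[3],c[0]:c[2]],(400,400),interpolation=cv2.INTER_CUBIC)
cv2.imwrite('pics/c3.png',cv2.convertScaleAbs(np.hstack([U(a,(200,115,280,195)),U(b,(215,125,285,195))])[:,:,::-1],alpha=1.5))
```

```text
t 12.2 pos [0.6038 0.025  0.1868] psi 0.3522 F [-0.1 -0.6 -2.2] M [-0.05 -0.01  0.  ] op 0.178 ff 45.0
turn [ 0.0007  0.0022 -0.0078] shift [-0.0007 -0.001   0.0368]
```

View pics/c3.png

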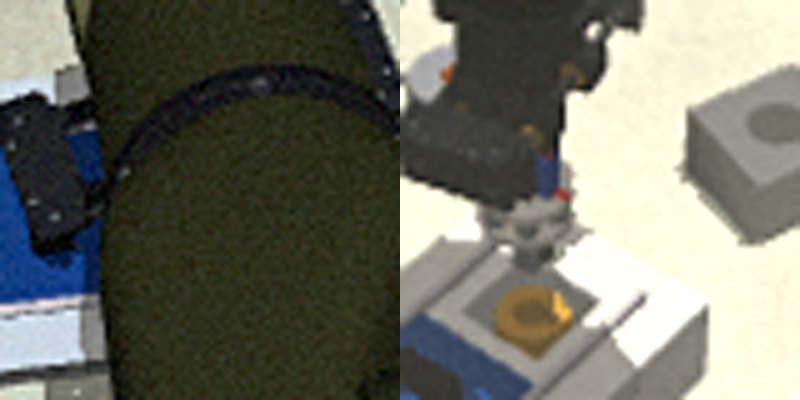

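The view shows the white head held, with its shaft above the hub at crop (533,260), the hub at (533,315) and the parking block empty. Going down gently.

servo_tool(
  translation=[
    [-0.0007, -0.001, 0.01],
    [0, 0, 0.012],
    [0, 0, 0.01],
    [0, 0, 0.004],
    [0, 0, 0.003],
    [0, 0, 0.003],
    [0, 0, 0],
  ],
  turn=[
    [0, 0, 0],
    [0, 0, 0],
    [0, 0, 0],
    [0, 0, 0],
    [0, 0, 0],
    [0, 0, 0],
    [0, 0, 0],
  ],
)

```text
clock: 13.18
tool_pos: [0.6034, 0.027, 0.1457]
eef_rot: [0.984, 0.176, 0.0, 0.0]
contact_force: [-0.2, 0.0, -1.4]
opening: 0.174
finger_force: 45.0
```

servo_tool(
  translation=[
    [0, 0, 0.002],
    [0, 0, 0.002],
    [0, 0, 0],
    [0, 0, 0],
  ],
  turn=[
    [0, 0, 0],
    [0, 0, 0],
    [0, 0, 0],
    [0, 0, 0],
  ],
)

```text
clock: 13.68
tool_pos: [0.6033, 0.0269, 0.1417]
eef_rot: [0.984, 0.175, -0.0, 0.0]
contact_force: [-0.2, -0.3, -1.9]
opening: 0.173
finger_force: 45.0
```

Run:
```python
from h import *
stt()
```

```text
t 13.68 pos [0.6033 0.0269 0.1417] psi 0.3528 F [-0.2 -0.3 -1.9] M [-0.08  0.1  -0.01] op 0.173 ff 45.0
```

servo_tool(
  translation=[
    [0, 0, 0.002],
    [0, 0, 0.002],
    [0, 0, 0.002],
    [0, 0, 0],
    [0, 0, 0],
  ],
  turn=[
    [0, 0, 0],
    [0, 0, 0],
    [0, 0, 0],
    [0, 0, 0],
    [0, 0, 0],
  ],
)

```text
clock: 14.3
tool_pos: [0.603, 0.0267, 0.1354]
eef_rot: [0.984, 0.175, -0.0, 0.0]
contact_force: [-1.0, -0.7, -3.4]
opening: 0.179
finger_force: 45.0
```

Run:
```python
from h import *
stt()
```

```text
t 14.3 pos [0.603  0.0267 0.1354] psi 0.3527 F [-1.  -0.7 -3.4] M [-0.37  0.33  0.05] op 0.179 ff 45.0
```

servo_tool(
  translation=[
    [0, 0, 0.002],
    [0, 0, 0.002],
    [0, 0, 0.002],
    [0, 0, 0],
    [0, 0, 0],
  ],
  turn=[
    [0, 0, 0],
    [0, 0, 0],
    [0, 0, 0],
    [0, 0, 0],
    [0, 0, 0],
  ],
)

```text
clock: 14.92
tool_pos: [0.6031, 0.0267, 0.1294]
eef_rot: [0.984, 0.175, -0.0, 0.0]
contact_force: [-1.8, -0.6, -3.4]
opening: 0.174
finger_force: 45.0
```

Run:
```python
from h import *
stt()
```

```text
t 14.93 pos [0.6031 0.0267 0.1294] psi 0.3528 F [-1.8 -0.6 -3.4] M [-0.53  0.57 -0.01] op 0.174 ff 45.0
```

Already 3.6 mm below the key-landing height with no resistance, so the key is in the keyway. Pushing on towards the ejector.

servo_tool(
  translation=[
    [0, 0, 0.003],
    [0, 0, 0.003],
    [0, 0, 0.002],
    [0, 0, 0.002],
    [0, 0, 0],
    [0, 0, 0],
  ],
  turn=[
    [0, 0, 0],
    [0, 0, 0],
    [0, 0, 0],
    [0, 0, 0],
    [0, 0, 0],
    [0, 0, 0],
  ],
)

```text
clock: 15.68
tool_pos: [0.6031, 0.0267, 0.1194]
eef_rot: [0.984, 0.175, -0.0, 0.0]
contact_force: [-3.4, -3.2, -2.7]
opening: 0.178
finger_force: 45.0
```

Run:
```python
from h import *
stt()
```

```text
t 15.68 pos [0.6031 0.0267 0.1194] psi 0.3527 F [-3.4 -3.2 -2.7] M [-0.77  0.82  0.05] op 0.178 ff 45.0
```

servo_tool(
  translation=[
    [-0.0006, 0.0003, 0.002],
    [0, 0, 0.002],
    [0, 0, 0.002],
    [0, 0, 0.002],
    [0, 0, 0],
    [0, 0, 0],
  ],
  turn=[
    [0, 0, 0],
    [0, 0, 0],
    [0, 0, 0],
    [0, 0, 0],
    [0, 0, 0],
    [0, 0, 0],
  ],
)

```text
clock: 16.42
tool_pos: [0.6032, 0.0266, 0.1128]
eef_rot: [0.984, 0.175, 0.001, -0.0]
contact_force: [-4.6, -2.2, 6.4]
opening: 0.182
finger_force: 45.0
```

servo_tool(
  translation=[
    [0, 0, 0.001],
    [0, 0, 0.001],
    [0, 0, 0.001],
    [0, 0, 0.001],
    [0, 0, 0],
    [0, 0, 0],
  ],
  turn=[
    [0, 0, 0],
    [0, 0, 0],
    [0, 0, 0],
    [0, 0, 0],
    [0, 0, 0],
    [0, 0, 0],
  ],
)

```text
clock: 17.18
tool_pos: [0.6032, 0.0265, 0.1093]
eef_rot: [0.984, 0.175, 0.001, 0.0]
contact_force: [-6.4, -2.9, 11.4]
opening: 0.179
finger_force: 45.0
```

Run:
```python
from h import *
stt()
```

```text
t 17.18 pos [0.6032 0.0265 0.1093] psi 0.3526 F [-6.4 -2.9 11.4] M [-0.66  1.56 -0.04] op 0.179 ff 45.0
```

servo_tool(
  translation=[
    [-0.0008, 0.0, 0.001],
    [0, 0, 0.001],
    [0, 0, 0.001],
    [0, 0, 0],
    [0, 0, 0],
    [0, 0, 0],
  ],
  turn=[
    [0, 0, 0],
    [0, 0, 0],
    [0, 0, 0],
    [0, 0, 0],
    [0, 0, 0],
    [0, 0, 0],
  ],
  grip_force=60,
)

```text
clock: 17.92
tool_pos: [0.6031, 0.0265, 0.1089]
eef_rot: [0.985, 0.175, 0.002, 0.0]
contact_force: [-9.6, -2.4, 28.8]
opening: 0.175
finger_force: 60.0
```

Run:
```python
from h import *
stt()
```

```text
t 17.93 pos [0.6031 0.0265 0.1089] psi 0.3525 F [-9.6 -2.4 28.8] M [-0.64  2.42  0.04] op 0.175 ff 60.0
```

Hard stop at tool z = 0.1089 (predicted 0.109) with 29 N. One check of the seat in the side view.

Run:
```python
from h import *
b=snap('side','side3'); stt()
P=world(b);d=np.hypot(P[...,0]-.604,P[...,1]-.0257);S=b['img'].astype(int)
m=(d<.03)&(P[...,2]<.115)&(P[...,2]>.098); print('head top z',m.sum(),np.median(P[...,2][m]).round(4),np.percentile(P[...,2][m],[10,90]).round(4))
cv2.imwrite('pics/c4.png',cv2.convertScaleAbs(cv2.resize(b['img'][135:215,195:295],(750,600),interpolation=cv2.INTER_CUBIC)[:,:,::-1],alpha=1.5))
```

```text
t 17.98 pos [0.6032 0.0265 0.1089] psi 0.3526 F [-9.6 -2.4 28.9] M [-0.56  2.4  -0.  ] op 0.176 ff 60.0
head top z 57 0.1062 [0.1028 0.11  ]
```

View pics/c4.png

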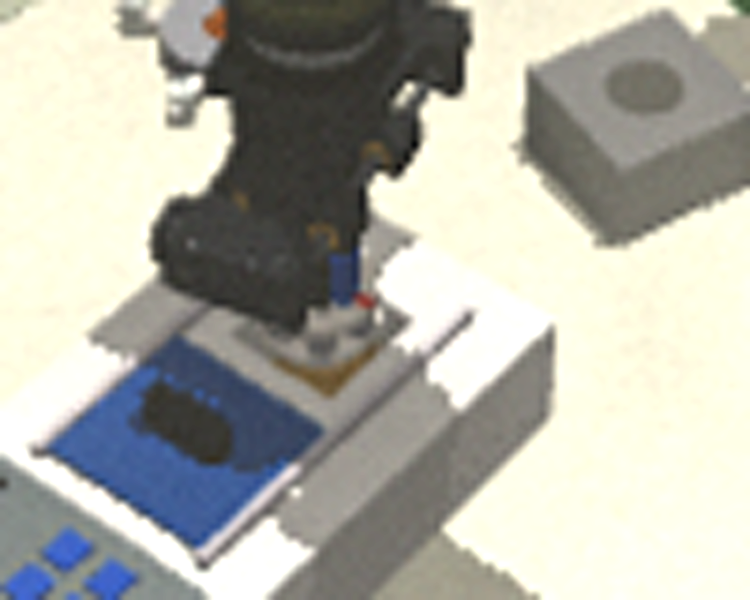

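The head sits on the hub at (330,320) with its top at 0.106 m (home would be 0.105), and the cover is fully open at (190,430). Handing in.

```bash
python3 -c "
from h import *
print(r.finish_job())"
```

```text
the job is handed in; nothing more can be done
None
```

I slid the cover to its stop and put the roller head into the drive hub with the key in the keyway. I handed the job in at about 18 s, still gripping the head and pressing it home with about 29 N; no verdict came back.

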